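Order the fan-rib bundles by length

TASK

Lay the four bundles of bamboo fan ribs flat on the four dark pads of the sorting board, one to a pad, in order of length: the shortest on the pad next to the red block, then longer and longer towards the other end. Centre each bundle on its pad, lying lengthwise along it, and leave the white rivet cup standing where it is.

Things in the scene. Friction and masses are not known exactly. Their poses are not given: they have to be found in the camera images.
- bundle_70: Bundle of pale bamboo fan ribs tied with two white bands, the shortest of the four; one rigid, loose block 70 mm long (its own y), 24 mm wide (its own x), 20 mm high, under 70 g. Origin at the centre of its underside; at the start it lies flat on the table (z = 0).
- bundle_95: Bundle of pale bamboo fan ribs tied with two yellow bands, the second shortest of the four; one rigid, loose block 95 mm long (its own y), 24 mm wide (its own x), 20 mm high, under 70 g. Origin at the centre of its underside; at the start it lies flat on the table (z = 0).
- bundle_120: Bundle of pale bamboo fan ribs tied with two green bands, the second longest of the four; one rigid, loose block 120 mm long (its own y), 24 mm wide (its own x), 20 mm high, under 70 g. Origin at the centre of its underside; at the start it lies flat on the table (z = 0).
- bundle_145: Bundle of pale bamboo fan ribs tied with two blue bands, the longest of the four; one rigid, loose block 145 mm long (its own y), 24 mm wide (its own x), 20 mm high, under 70 g. Origin at the centre of its underside; at the start it lies flat on the table (z = 0).
- pad_a: Dark pad, 34 mm wide (its own x) and 158 mm long (its own y), flush with the top of the pale wooden sorting board; origin at the pad's centre on the board's top, 10 mm above the table. The board is fixed, 350 x 180 mm. The four pads lie side by side along the board's x in the order a, b, c, d at 70 mm spacing (own x points from a to d); this is number 1.
- pad_b: Dark pad, 34 mm wide (its own x) and 158 mm long (its own y), flush with the top of the pale wooden sorting board; origin at the pad's centre on the board's top, 10 mm above the table. The board is fixed, 350 x 180 mm. The four pads lie side by side along the board's x in the order a, b, c, d at 70 mm spacing (own x points from a to d); this is number 2.
- pad_c: Dark pad, 34 mm wide (its own x) and 158 mm long (its own y), flush with the top of the pale wooden sorting board; origin at the pad's centre on the board's top, 10 mm above the table. The board is fixed, 350 x 180 mm. The four pads lie side by side along the board's x in the order a, b, c, d at 70 mm spacing (own x points from a to d); this is number 3.
- pad_d: Dark pad, 34 mm wide (its own x) and 158 mm long (its own y), flush with the top of the pale wooden sorting board; origin at the pad's centre on the board's top, 10 mm above the table. The board is fixed, 350 x 180 mm. The four pads lie side by side along the board's x in the order a, b, c, d at 70 mm spacing (own x points from a to d); this is number 4.
- red_block: Red bar fixed across one end of the sorting board, 20 mm (along the row) x 140 mm, 25 mm high above the board; origin at the centre of its underside. It stands 50 mm beyond either pad_a or pad_d, centre to centre, and marks the end where the row begins. A similar grey bar stands at the other end.
- rivet_pot: Small white cup for rivets, loose, standing upright on the table among the bundles, 44 mm across at the rim, 45 mm high, 150 g; origin at the centre of its underside, z up. Not to be moved. A loose wooden thread spool of 40 mm across and 40 mm high stands in the same area, and a thin white bone folder and a thin black stick, 6 mm high, lie loose between the bundles; these may be moved.

How it is judged:
By the outcome, as a careful person would: the job done as asked, in the order asked, and still so for the second after the job is handed in, with the robot touching nothing.
It also fails if it takes over 120 s, if anything falls off the work surface, if the arm or the gripper's body presses on something with over 40 N, if the wrist force passes 120 N, or if a joint passes its speed limit or range.

ROBOT

A 6-joint arm with a two-finger parallel gripper is mounted at the origin on the work surface. World frame = base frame: x ahead of the robot, y to its left, z up, the work surface at z = 0. Lengths are in m, angles in degrees, forces in N, time in s.
With the tool pointing down it reaches from about 0.4 to 0.825 m from the base axis. Payload 7 kg.
Tool frame: the origin (TCP) lies between the finger pads; the fingertips stand 25 mm ahead of it and the grasp point (between the pads) lies 6 mm ahead of it; z points along the fingers, y is the line along which they close (so a half turn about z gives the same grasp; the last joint's range is limited). The gripper opens to 88 mm and grips with 3 to 60 N. Pads are 19 mm wide; open, the fingers measure 130 mm over their backs; the gripper's body (78 mm by 193 mm) begins 47 mm behind the grasp point.
Start: joints at [85.663, 20.546, 0.682, 0, -70.136, -16.507], TCP at [0.24, 0.631, 0.252] pointing down, gripper open.
Joint ranges: [-176.03, 176.03], [-82.01, 121.73], [-58.28, 71.71], [-173.87, 95.51], [-174.79, -0.11], [-173.66, 173.66]. Speed limits (degrees/s): [136.94, 136.94, 172.46, 180, 180, 180].

INTERFACE

Orientations are given as [roll, pitch, yaw] about the fixed x, y, z axes, in that order (R = Rz(yaw) Ry(pitch) Rx(roll)).
In Python, from plant import ctrl, cams gives the robot as it stands (ctrl), with the cameras (cams).
- The arm moves only by the tool nudge_tcp, called after ">>>" as a command line: name --argument value ..., lists and objects as JSON in quotes. Schema: {"type":"object","properties":{"plan":{"type":"array","items":{"type":"object","properties":{"sx":{"type":"number"},"sy":{"type":"number"},"sz":{"type":"number"},"spin":{"type":"number"},"aperture":{"type":"number"}},"additionalProperties":false,"required":["aperture"]},"minItems":1,"maxItems":8},"only":{"type":"string"},"quiet":{"type":"boolean"},"lines":{"type":"string"}},"required":["plan"],"additionalProperties":false}. plan is a list of rows, 1 to 8 of them, each an object with the fields sx, sy, sz (the shift in m), spin (a turn about the tool's z in degrees), aperture (the finger opening in m); a field left out counts as zero (the opening has to be given); each row is the pose to reach, as a shift and turn from the pose commanded when the call began, along the tool's axes at that moment; what a row does not reach only later rows make up. A row lasts 1/8 s, in which the tool goes at most 0.0625 m and 10.7 degrees, less where a joint would pass 70% of its speed; a pose out of reach is approached as far as the arm can. The fingers move at their own pace and stop on an object; the grip force is fixed at half the most. Time passes only in rows, so rows that do not move let the fingers close. The tool returns the time, the measured TCP pose, the force, the opening and the grip force at its end. only (a regular expression) keeps the lines of the reply that match it, lines (a string "A,B") keeps lines A to B, and quiet returns only ok. Input that does not fit is refused with a message, and nothing moves.
- ctrl.get_obs(): the state, without advancing time (a new reading comes with each control period).
- cams.snapshot(name): name is "side" or "top"; returns a dict with "frame" (480x640x3 uint8, red, green, blue), "z_map" (480x640 float32, m along the optical axis (not along the pixel's ray), 0 where there is no reading), "fovy" (degrees; the focal length in pixels is half the picture's height over the tangent of half this angle, whatever the lens; pixels are square), "cx", "cy" (the principal point, pixels), "R" (3x3) and "t" (3): a world point X has camera coordinates R X + t. Camera axes: x right, y down, z forward; pixel columns grow to the right and rows downward; lengths in m; the calibration is good to about 2 mm. A picture is of the moment at which its call begins.
- ctrl.close_job(): hands the job in; it is judged then, once.
The state is a dict: "clock": time; "joint_pos": joint angles; "qvel": joint speeds; "tau": joint torques, N m; "tool_pos": TCP position; "orientation": TCP orientation; "force": force on the tool from outside, world axes, zero at the start; "moment": the same for the moment, N m; "opening": finger opening in m; "gripper_force": force on a finger pad.
Only numpy, scipy, OpenCV 4.12 (cv2) and the standard library are available. Lean on these libraries where they do the work, as an engineer would, in place of code of your own. Each camera call takes 0.05 s, during which the arm holds its last target. There are 200 camera calls.

## Working session

There is one attempt and no reset: what is moved stays moved. The work goes in short steps, Python scripts to look and compute and a tool call to move; the robot and the scene stay as the last step left them, time stands still between calls to the robot, and variables do not carry over. Pictures are saved under pics/ and viewed, at most 14 in all, crops included, and the job is handed in when it is done.

```bash
ls; mkdir -p pics; python3 - <<'E'
from plant import ctrl, cams
import cv2,numpy as np
for n in("top","side"):
    s=cams.snapshot(n); cv2.imwrite(f"pics/{n}0.png",s["frame"][:,:,::-1]); np.savez(f"{n}0.npz",**s)
    print(n,s["fovy"],s["cx"],s["cy"],s["R"],s["t"])
o=ctrl.get_obs(); print(o)
E
```

```text
pics
plant.py
top 42.267505965399614 320.7801370451803 232.42897702458487 [[ 0.01529903 -0.99986037  0.00672206]
 [-0.99536653 -0.01586785 -0.09483498]
 [ 0.09492841 -0.00524003 -0.99547031]] [-0.04734906  0.54976369  0.96883341]
side 50.568330567118906 319.9808398265818 233.2743998434853 [[-0.95863889 -0.28423975 -0.01480662]
 [-0.1953521   0.69490345 -0.69205979]
 [ 0.20700008 -0.66054293 -0.7216883 ]] [0.50766285 0.14698903 0.78910789]
{'clock': 0.1, 'joint_pos': array([ 8.56639023e+01,  2.05878869e+01,  6.38034687e-01, -1.87986019e-02,
       -7.01356055e+01, -1.65067172e+01]), 'qvel': array([ 0.03805203, -0.02116751,  0.03842768,  0.26012619,  0.07784566,
       -0.00965962]), 'tau': array([-1.23844944e-03, -5.84160376e+01,  2.93753135e+01,  7.01555684e+00,
        1.01704712e-02, -4.09636459e-05]), 'tool_pos': array([0.24004352, 0.6304365 , 0.25069922]), 'orientation': array([ 1.79913043e+02, -7.33892788e-03, -2.08492102e+01]), 'force': array([ 0.38422781, -0.93615642, -0.38232756]), 'moment': array([-0.04011025, -0.01379777,  0.06501759]), 'gripper_force': 0.0, 'opening': 0.08767542006238709}
```

View pics/top0.png

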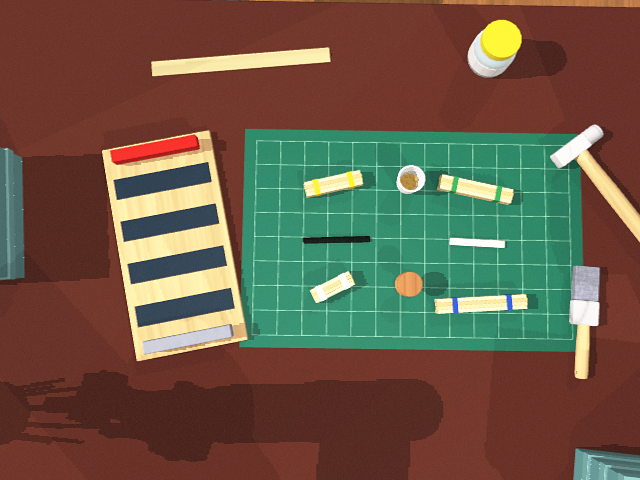

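View pics/side0.png

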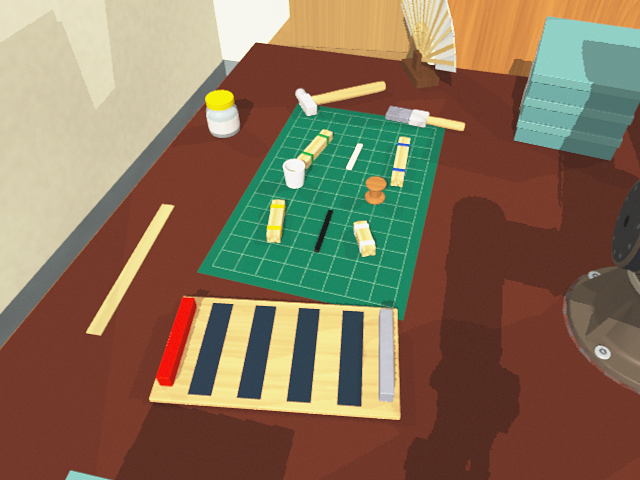

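The top view shows the bundles at white (333,287), yellow (333,184), green (476,190) and blue (481,304). The cup is at (410,180) and the spool at (409,284). The board is at the left, with the red bar at (155,149) at the far end and pads at (162,181), (169,222), (176,265), (184,308). The side view agrees: red is at the left end, and the white bundle is at (365,238). I'll measure next, with both cameras.

```bash
cat > h.py <<'E'
import numpy as np,cv2
def cloud(s):
    f=240/np.tan(np.radians(float(s["fovy"])/2)); v,u=np.mgrid[:480,:640]; z=s["z_map"]
    c=np.stack([(u-s["cx"])/f*z,(v-s["cy"])/f*z,z],-1)
    return (c-s["t"])@s["R"]
def project(s,X):
    f=240/np.tan(np.radians(float(s["fovy"])/2)); c=s["R"]@np.array(X)+s["t"]
    return s["cx"]+f*c[0]/c[2], s["cy"]+f*c[1]/c[2]
def comps(s,mask,P,mn=60):
    n,l,st,_=cv2.connectedComponentsWithStats(mask.astype(np.uint8))
    for i in range(1,n):
        if st[i,4]<mn: continue
        m=l==i; p=P[m]
        r=cv2.minAreaRect(p[:,:2].astype(np.float32)*1000)
        b=cv2.boxPoints(r); e=[b[1]-b[0],b[2]-b[1]]; k=np.argmax([np.hypot(*q) for q in e]); a=np.degrees(np.arctan2(e[k][1],e[k][0]))%180
        yield m,np.array(r[0]),sorted(r[1]),a,np.median(p[:,2])*1000
E
python3 - <<'E'
from h import *
for n in("top","side"):
    s=dict(np.load(n+"0.npz")); P=cloud(s); h=cv2.cvtColor(s["frame"],cv2.COLOR_RGB2HSV)
    ok=s["z_map"]>0
    roi=ok&(P[...,0]>.25)&(P[...,0]<.85)
    print(n,"table z",np.median(P[roi&(P[...,1]>-.3)&(P[...,1]<.2)][:,2]))
    zz=P[...,2]
    print("objects by height")
    for m,c,sz,a,z in comps(s,roi&(zz>.010)&(zz<.06)&(P[...,1]<.2)&(P[...,1]>-.35)&~((h[...,0]>60)&(h[...,0]<85)&(h[...,1]>150)&(h[...,2]<170)),P):
        v,u=np.argwhere(m).mean(0); print("px",int(u),int(v),"c",c.round(1),"size",np.round(sz,1),"ang",round(a,1),"z",round(z,1),"max",(P[m][:,2].max()*1000).round(1))
    print("pads")
    dark=(h[...,0]>95)&(h[...,0]<125)&(h[...,2]<110)&(h[...,1]>60)&ok&(abs(zz)<.03)
    for m,c,sz,a,z in comps(s,dark,P,300):
        v,u=np.argwhere(m).mean(0); print("px",int(u),int(v),"c",c.round(1),"size",np.round(sz,1),"ang",round(a,1),"z",round(z,1))
E
```

```text
top table z 0.000249609609624657
objects by height
px 486 64 c [ 831.8 -311.4] size [29. 67.] ang 83.4 z 42.0 max 59.9
px 194 182 c [626.4 162.5] size [ 74.9 177.5] ang 0.0 z 11.5 max 40.1
px 410 178 c [ 637.1 -179.6] size [42.1 42.6] ang 14.2 z 24.8 max 49.3
px 332 183 c [632.7 -57.3] size [25.3 94.7] ang 103.6 z 19.2 max 24.3
px 475 188 c [ 627.2 -289.8] size [ 24.6 120.2] ang 78.6 z 19.2 max 24.4
px 202 298 c [469.7 159. ] size [122.  213.3] ang 11.5 z 11.7 max 39.3
px 331 286 c [464.  -57.6] size [24.3 69.5] ang 116.9 z 19.3 max 25.2
px 409 283 c [ 470.1 -178.8] size [37.7 37.9] ang 90.8 z 39.4 max 43.9
px 474 303 c [ 440.3 -287.7] size [ 23.3 125.8] ang 94.0 z 19.1 max 24.6
pads
px 162 180 c [633.9 222.4] size [ 33.  155.4] ang 101.8 z 10.2
px 169 221 c [565.4 207.8] size [ 32.9 156.2] ang 101.8 z 10.1
px 176 264 c [496.8 193.4] size [ 32.7 155.8] ang 102.1 z 9.9
px 184 306 c [428.3 178.7] size [ 32.1 155.8] ang 102.0 z 9.9
side table z 0.0003988506201215348
objects by height
px 227 122 c [ 829.9 -302.1] size [19.  57.1] ang 63.2 z 37.4 max 60.0
px 303 159 c [ 633.2 -253.9] size [ 43. 192.] ang 86.0 z 20.5 max 47.9
px 399 162 c [ 441.2 -287.1] size [ 24.4 125.2] ang 93.9 z 19.0 max 21.9
px 374 185 c [ 472.  -179.9] size [38.1 39.7] ang 120.8 z 38.7 max 43.1
px 274 219 c [633.9 -57.9] size [25.  97.9] ang 103.6 z 19.4 max 22.7
px 363 236 c [465.5 -58.4] size [25.4 72.8] ang 116.7 z 19.1 max 22.6
px 299 328 c [541.2 150.4] size [119.2 352.7] ang 3.6 z 11.1 max 38.3
pads
px 210 349 c [634.3 220.6] size [ 33.2 158.2] ang 101.7 z 10.6
px 256 352 c [565.9 206.6] size [ 31.8 157.2] ang 101.8 z 10.5
px 303 355 c [497.5 191.6] size [ 31.7 157.1] ang 102.0 z 10.3
px 350 358 c [428.8 177.8] size [ 31.5 156.6] ang 101.8 z 10.1
```

Both views agree: bundle tops are at 19–20 mm, pads at 10 mm, and sizes match. The blue bundle was clipped by my region limit, so its centre is about (0.441, −0.297). Red is at pad x=0.634. Now a helper that works out shifts in the tool's axes.

```bash
cat > d.py <<'E'
import sys
from plant import ctrl, cams
import numpy as np
from scipy.spatial.transform import Rotation as Ro
# usage: d.py x y z yaw  [more targets...] -> shifts in tool axes
o=ctrl.get_obs(); R=Ro.from_euler("xyz",o["orientation"],degrees=True).as_matrix()
for i in range(1,len(sys.argv),4):
    x,y,z,w=map(float,sys.argv[i:i+4]); d=R.T@(np.array([x,y,z])-o["tool_pos"])
    print(d.round(4),"turn",round((o["orientation"][2]-w+90)%180-90,2),"dist",round(np.linalg.norm(d),3))
E
python3 d.py .45 .2 .2 -63.2 .4647 -.058 .1 -63.2
```

>>> nudge_tcp --plan '[{"sx":0.35,"sy":0.327,"sz":0.05,"spin":42.35,"aperture":0.05},{"sx":0.35,"sy":0.327,"sz":0.05,"spin":42.35,"aperture":0.05},{"sx":0.35,"sy":0.327,"sz":0.05,"spin":42.35,"aperture":0.05},{"sx":0.35,"sy":0.327,"sz":0.05,"spin":42.35,"aperture":0.05},{"sx":0.35,"sy":0.327,"sz":0.05,"spin":42.35,"aperture":0.05},{"sx":0.35,"sy":0.327,"sz":0.05,"spin":42.35,"aperture":0.05},{"sx":0.35,"sy":0.327,"sz":0.05,"spin":42.35,"aperture":0.05},{"sx":0.35,"sy":0.327,"sz":0.05,"spin":42.35,"aperture":0.05}]'

```text
clock: 1.1
tool_pos: [0.4512, 0.1982, 0.2012]
orientation: [180.0, -0.0, -63.3]
force: [0.8, 0.6, 0.1]
opening: 0.0501
gripper_force: 0.0
```

```bash
python3 d.py .4647 -.058 .1 -63.2
```

```text
[0.2349 0.1032 0.1013] turn -0.05 dist 0.276
```

>>> nudge_tcp --plan '[{"sx":0.235,"sy":0.103,"sz":0.10,"aperture":0.05},{"sx":0.235,"sy":0.103,"sz":0.10,"aperture":0.05},{"sx":0.235,"sy":0.103,"sz":0.10,"aperture":0.05},{"sx":0.235,"sy":0.103,"sz":0.10,"aperture":0.05},{"sx":0.235,"sy":0.103,"sz":0.10,"aperture":0.05},{"sx":0.235,"sy":0.103,"sz":0.10,"aperture":0.05}]'

```text
clock: 1.85
tool_pos: [0.464, -0.0573, 0.1005]
orientation: [179.9, 0.0, -63.4]
force: [-0.2, 0.2, -0.1]
opening: 0.0499
gripper_force: 0.0
```

```bash
python3 d.py .4647 -.058 .029 -63.2
```

```text
[ 0.001  -0.0005  0.0715] turn -0.18 dist 0.071
```

>>> nudge_tcp --plan '[{"sx":0.001,"sz":0.03,"aperture":0.05},{"sx":0.001,"sz":0.06,"aperture":0.05},{"sx":0.001,"sz":0.0715,"aperture":0.05},{"sx":0.001,"sz":0.0715,"aperture":0.05},{"sx":0.001,"sz":0.0715,"aperture":0.018},{"sx":0.001,"sz":0.0715,"aperture":0.018},{"sx":0.001,"sz":0.0715,"aperture":0.018},{"sx":0.001,"sz":0.0715,"aperture":0.018}]'

```text
clock: 2.85
tool_pos: [0.4657, -0.0564, 0.0306]
orientation: [-180.0, -0.0, -63.2]
force: [-2.1, 1.5, 6.0]
opening: 0.0235
gripper_force: 30.0
```

```bash
python3 d.py .4647 -.058 .029 -63.2
```

```text
[0.001  0.0016 0.0016] turn 0.01 dist 0.002
```

>>> nudge_tcp --plan '[{"sz":-0.04,"aperture":0.018},{"sz":-0.09,"aperture":0.018},{"sz":-0.09,"aperture":0.018}]'

```text
clock: 3.22
tool_pos: [0.4679, -0.056, 0.1238]
orientation: [-179.6, -0.1, -63.2]
force: [0.3, -0.0, -0.9]
opening: 0.0236
gripper_force: 30.0
```

```bash
python3 d.py .634 .2225 .11 -78.1
```

```text
[-0.1735 -0.2739  0.0154] turn 14.94 dist 0.325
```

>>> nudge_tcp --plan '[{"sx":-0.173,"sy":-0.274,"sz":0.01,"spin":14.9,"aperture":0.018},{"sx":-0.173,"sy":-0.274,"sz":0.01,"spin":14.9,"aperture":0.018},{"sx":-0.173,"sy":-0.274,"sz":0.01,"spin":14.9,"aperture":0.018},{"sx":-0.173,"sy":-0.274,"sz":0.01,"spin":14.9,"aperture":0.018},{"sx":-0.173,"sy":-0.274,"sz":0.01,"spin":14.9,"aperture":0.018},{"sx":-0.173,"sy":-0.274,"sz":0.01,"spin":14.9,"aperture":0.018},{"sx":-0.173,"sy":-0.274,"sz":0.01,"spin":14.9,"aperture":0.018},{"sx":-0.173,"sy":-0.274,"sz":0.01,"spin":14.9,"aperture":0.018}]'

```text
clock: 4.22
tool_pos: [0.6311, 0.2202, 0.1097]
orientation: [179.9, -0.0, -78.1]
force: [0.1, -0.8, 0.4]
opening: 0.0234
gripper_force: 30.0
```

```bash
python3 d.py .634 .2225 .0415 -78.1
```

```text
[-0.0016 -0.0034  0.0682] turn -0.04 dist 0.068
```

>>> nudge_tcp --plan '[{"sx":-0.0016,"sy":-0.0034,"sz":0.03,"aperture":0.018},{"sx":-0.0016,"sy":-0.0034,"sz":0.055,"aperture":0.018},{"sx":-0.0016,"sy":-0.0034,"sz":0.062,"aperture":0.018},{"sx":-0.0016,"sy":-0.0034,"sz":0.067,"aperture":0.018},{"sx":-0.0016,"sy":-0.0034,"sz":0.067,"aperture":0.018}]'

```text
clock: 4.85
tool_pos: [0.6352, 0.2236, 0.0438]
orientation: [-180.0, 0.0, -78.1]
force: [-0.4, 0.8, -0.2]
opening: 0.0241
gripper_force: 30.0
```

```bash
python3 d.py .634 .2225 .0415 -78.1
```

```text
[0.0009 0.0014 0.0023] turn -0.01 dist 0.003
```

>>> nudge_tcp --plan '[{"sx":0.0005,"sy":0.001,"sz":0.002,"aperture":0.018},{"sx":0.0005,"sy":0.001,"sz":0.002,"aperture":0.018},{"sx":0.0005,"sy":0.001,"sz":0.002,"aperture":0.030},{"sx":0.0005,"sy":0.001,"sz":0.002,"aperture":0.030},{"sx":0.0005,"sy":0.001,"sz":0.002,"aperture":0.030},{"sx":0.0005,"sy":0.001,"sz":-0.03,"aperture":0.030},{"sx":0.0005,"sy":0.001,"sz":-0.08,"aperture":0.05},{"sx":0.0005,"sy":0.001,"sz":-0.08,"aperture":0.05}]'

```text
clock: 5.85
tool_pos: [0.6366, 0.2244, 0.1279]
orientation: [-179.6, 0.1, -78.0]
force: [0.4, 0.3, -0.7]
opening: 0.0445
gripper_force: 0.0
```

```bash
python3 d.py .6333 -.0576 .11 -76.4
```

```text
[0.2753 0.0617 0.0169] turn -1.65 dist 0.283
```

>>> nudge_tcp --plan '[{"sx":0.276,"sy":0.062,"sz":0.012,"spin":-1.7,"aperture":0.05},{"sx":0.276,"sy":0.062,"sz":0.012,"spin":-1.7,"aperture":0.05},{"sx":0.276,"sy":0.062,"sz":0.012,"spin":-1.7,"aperture":0.05},{"sx":0.276,"sy":0.062,"sz":0.012,"spin":-1.7,"aperture":0.05},{"sx":0.276,"sy":0.062,"sz":0.012,"spin":-1.7,"aperture":0.05},{"sx":0.276,"sy":0.062,"sz":0.012,"spin":-1.7,"aperture":0.05},{"sx":0.276,"sy":0.062,"sz":0.012,"spin":-1.7,"aperture":0.05}]'

```text
clock: 6.72
tool_pos: [0.6303, -0.0596, 0.1108]
orientation: [180.0, 0.0, -76.4]
force: [0.3, 0.0, -0.5]
opening: 0.05
gripper_force: 0.0
```

```bash
python3 d.py .6333 -.0576 .03 -76.4
python3 - <<'E'
from plant import ctrl, cams
from h import *
s=cams.snapshot("top"); P=cloud(s); z=P[...,2]
cv2.imwrite("pics/top1.png",s["frame"][:,:,::-1])
for m,c,sz,a,zz in comps(s,(z>.021)&(z<.034)&(abs(P[...,1]-.222)<.07)&(abs(P[...,0]-.634)<.026),P): print(c,sz,a,zz)
E
```

```text
[-0.0012 -0.0034  0.0808] turn -0.02 dist 0.081
```

View pics/top1.png

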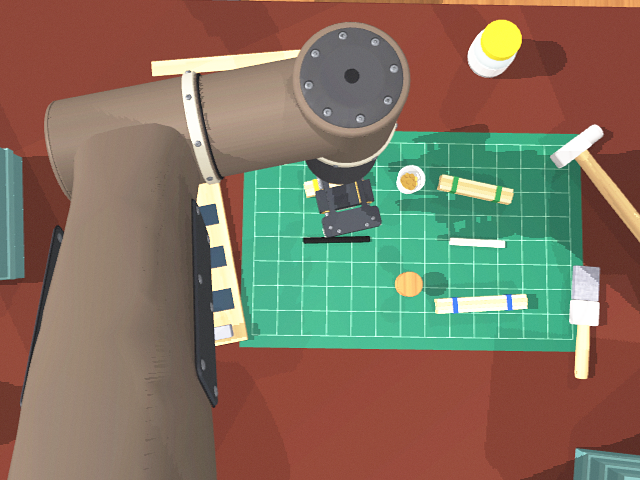

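The arm hides the pad area in this view. The gripper is over the yellow bundle, whose end shows at (310,187), and the cup at (410,180) hasn't moved.

>>> nudge_tcp --plan '[{"sx":-0.0012,"sy":-0.003,"sz":0.03,"aperture":0.05},{"sx":-0.0012,"sy":-0.003,"sz":0.06,"aperture":0.05},{"sx":-0.0012,"sy":-0.003,"sz":0.08,"aperture":0.05},{"sx":-0.0012,"sy":-0.003,"sz":0.08,"aperture":0.05},{"sx":-0.0012,"sy":-0.003,"sz":0.08,"aperture":0.018},{"sx":-0.0012,"sy":-0.003,"sz":0.08,"aperture":0.018},{"sx":-0.0012,"sy":-0.003,"sz":0.08,"aperture":0.018},{"sx":-0.0012,"sy":-0.003,"sz":0.08,"aperture":0.018}]'

```text
clock: 7.78
tool_pos: [0.6334, -0.0577, 0.0319]
orientation: [-179.9, -0.0, -76.4]
force: [-1.1, 0.9, 5.1]
opening: 0.0236
gripper_force: 30.0
```

```bash
python3 d.py .6333 -.0576 .03 -76.4
```

```text
[-0.0002  0.      0.0019] turn 0.01 dist 0.002
```

>>> nudge_tcp --plan '[{"sz":-0.04,"aperture":0.018},{"sz":-0.09,"aperture":0.018},{"sz":-0.09,"aperture":0.018},{"sz":-0.09,"aperture":0.018}]'

```text
clock: 8.28
tool_pos: [0.6327, -0.0579, 0.1211]
orientation: [-180.0, 0.0, -76.4]
force: [-0.5, 0.4, -0.3]
opening: 0.0236
gripper_force: 30.0
```

```bash
python3 d.py .5657 .2072 .11 -78.1
```

```text
[-0.2734  0.0029  0.0112] turn 1.68 dist 0.274
```

>>> nudge_tcp --plan '[{"sx":-0.273,"sy":0.003,"sz":0.01,"spin":1.7,"aperture":0.018},{"sx":-0.273,"sy":0.003,"sz":0.01,"spin":1.7,"aperture":0.018},{"sx":-0.273,"sy":0.003,"sz":0.01,"spin":1.7,"aperture":0.018},{"sx":-0.273,"sy":0.003,"sz":0.01,"spin":1.7,"aperture":0.018},{"sx":-0.273,"sy":0.003,"sz":0.01,"spin":1.7,"aperture":0.018},{"sx":-0.273,"sy":0.003,"sz":0.01,"spin":1.7,"aperture":0.018},{"sx":-0.273,"sy":0.003,"sz":0.01,"spin":1.7,"aperture":0.018}]'

```text
clock: 9.15
tool_pos: [0.5656, 0.2058, 0.1103]
orientation: [179.9, -0.0, -78.1]
force: [-0.5, -0.5, -0.4]
opening: 0.0235
gripper_force: 30.0
```

```bash
python3 d.py .5657 .2072 .0425 -78.1
```

```text
[-0.0014 -0.0005  0.0678] turn -0.02 dist 0.068
```

>>> nudge_tcp --plan '[{"sx":-0.001,"sy":-0.0005,"sz":0.03,"aperture":0.018},{"sx":-0.001,"sy":-0.0005,"sz":0.055,"aperture":0.018},{"sx":-0.001,"sy":-0.0005,"sz":0.062,"aperture":0.018},{"sx":-0.001,"sy":-0.0005,"sz":0.066,"aperture":0.018},{"sx":-0.001,"sy":-0.0005,"sz":0.066,"aperture":0.018}]'

```text
clock: 9.78
tool_pos: [0.5666, 0.2076, 0.0456]
orientation: [-180.0, 0.0, -78.1]
force: [-0.0, 0.3, -0.1]
opening: 0.0234
gripper_force: 30.0
```

```bash
python3 d.py .5657 .2072 .0425 -78.1
```

```text
[0.0002 0.001  0.0031] turn -0.02 dist 0.003
```

>>> nudge_tcp --plan '[{"sy":0.001,"sz":0.003,"aperture":0.018},{"sy":0.001,"sz":0.003,"aperture":0.018},{"sy":0.001,"sz":0.003,"aperture":0.034},{"sy":0.001,"sz":0.003,"aperture":0.034},{"sy":0.001,"sz":0.003,"aperture":0.034},{"sy":0.001,"sz":-0.03,"aperture":0.034},{"sy":0.001,"sz":-0.08,"aperture":0.05},{"sy":0.001,"sz":-0.08,"aperture":0.05}]'

```text
clock: 10.78
tool_pos: [0.5675, 0.2091, 0.1294]
orientation: [-179.6, 0.1, -78.0]
force: [-0.9, -0.7, 0.1]
opening: 0.0475
gripper_force: 0.0
```

```bash
python3 d.py .6275 -.2898 .12 -101.4
```

```text
[0.5005 0.0446 0.0078] turn 23.35 dist 0.503
```

>>> nudge_tcp --plan '[{"sx":0.501,"sy":0.045,"spin":23.3,"aperture":0.05},{"sx":0.501,"sy":0.045,"spin":23.3,"aperture":0.05},{"sx":0.501,"sy":0.045,"spin":23.3,"aperture":0.05},{"sx":0.501,"sy":0.045,"spin":23.3,"aperture":0.05},{"sx":0.501,"sy":0.045,"spin":23.3,"aperture":0.05},{"sx":0.501,"sy":0.045,"spin":23.3,"aperture":0.05},{"sx":0.501,"sy":0.045,"spin":23.3,"aperture":0.05},{"sx":0.501,"sy":0.045,"spin":23.3,"aperture":0.05}]'

```text
clock: 11.78
tool_pos: [0.624, -0.2908, 0.1245]
orientation: [180.0, 0.0, -101.4]
force: [0.1, 0.3, 0.1]
opening: 0.0497
gripper_force: 0.0
```

```bash
python3 d.py .6275 -.2898 .03 -101.4
python3 - <<'E'
from plant import ctrl, cams
from h import *
s=cams.snapshot("top"); P=cloud(s); z=P[...,2]
cv2.imwrite("pics/top2.png",s["frame"][:,:,::-1])
for x,y in((.634,.2215),(.5657,.2072)):
  for m,c,sz,a,zz in comps(s,(z>.021)&(z<.034)&(abs(P[...,1]-y)<.07)&(abs(P[...,0]-x)<.03),P): print(x,y,c,sz,a,zz)
E
```

```text
[-0.0017 -0.0033  0.0945] turn 0.02 dist 0.095
0.634 0.2215 [634.49884033 222.81576538] [25.2244873046875, 70.57416534423828] 101.99334 29.306379437359272
0.5657 0.2072 [565.26763916 207.98323059] [25.169160842895508, 95.26335144042969] 102.02089 29.179400708630123
```

View pics/top2.png

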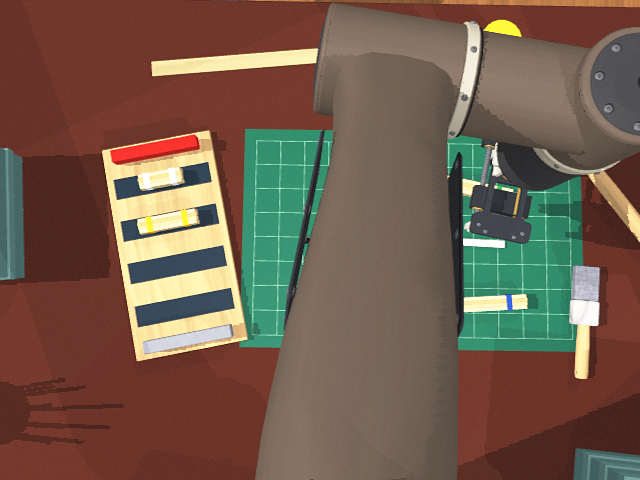

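The white bundle at (160,179) and the yellow one at (168,220) lie centred on their pads, within 1 mm and at the right height. Next is the green bundle.

>>> nudge_tcp --plan '[{"sx":-0.0015,"sy":-0.003,"sz":0.04,"aperture":0.05},{"sx":-0.0015,"sy":-0.003,"sz":0.08,"aperture":0.05},{"sx":-0.0015,"sy":-0.003,"sz":0.094,"aperture":0.05},{"sx":-0.0015,"sy":-0.003,"sz":0.094,"aperture":0.05},{"sx":-0.0015,"sy":-0.003,"sz":0.094,"aperture":0.018},{"sx":-0.0015,"sy":-0.003,"sz":0.094,"aperture":0.018},{"sx":-0.0015,"sy":-0.003,"sz":0.094,"aperture":0.018},{"sx":-0.0015,"sy":-0.003,"sz":0.094,"aperture":0.018}]'

```text
clock: 12.82
tool_pos: [0.6278, -0.288, 0.0321]
orientation: [-179.9, -0.0, -101.4]
force: [-0.3, 1.4, 5.2]
opening: 0.0237
gripper_force: 30.0
```

```bash
python3 d.py .6275 -.2898 .03 -101.4
```

```text
[ 0.0018 -0.      0.0021] turn 0.03 dist 0.003
```

>>> nudge_tcp --plan '[{"sz":-0.04,"aperture":0.018},{"sz":-0.10,"aperture":0.018},{"sz":-0.10,"aperture":0.018},{"sz":-0.10,"aperture":0.018}]'

```text
clock: 13.32
tool_pos: [0.6272, -0.2878, 0.1313]
orientation: [-180.0, 0.0, -101.4]
force: [-0.1, 0.6, -1.0]
opening: 0.0235
gripper_force: 30.0
```

```bash
python3 d.py .4972 .1925 .12 -78.1
```

```text
[-0.4451  0.2224  0.0114] turn -23.31 dist 0.498
```

>>> nudge_tcp --plan '[{"sx":-0.446,"sy":0.222,"spin":-23.3,"aperture":0.018},{"sx":-0.446,"sy":0.222,"spin":-23.3,"aperture":0.018},{"sx":-0.446,"sy":0.222,"spin":-23.3,"aperture":0.018},{"sx":-0.446,"sy":0.222,"spin":-23.3,"aperture":0.018},{"sx":-0.446,"sy":0.222,"spin":-23.3,"aperture":0.018},{"sx":-0.446,"sy":0.222,"spin":-23.3,"aperture":0.018},{"sx":-0.446,"sy":0.222,"spin":-23.3,"aperture":0.018},{"sx":-0.446,"sy":0.222,"spin":-23.3,"aperture":0.018}]'

```text
clock: 14.32
tool_pos: [0.4963, 0.1945, 0.1299]
orientation: [179.9, -0.1, -78.1]
force: [0.8, 0.7, 0.4]
opening: 0.0233
gripper_force: 30.0
```

```bash
python3 d.py .4968 .1943 .0425 -78.1
```

```text
[ 0.0002 -0.0006  0.0873] turn 0.01 dist 0.087
```

>>> nudge_tcp --plan '[{"sz":0.04,"aperture":0.018},{"sz":0.07,"aperture":0.018},{"sz":0.081,"aperture":0.018},{"sz":0.085,"aperture":0.018},{"sz":0.085,"aperture":0.018}]'

```text
clock: 14.95
tool_pos: [0.4982, 0.193, 0.0464]
orientation: [-180.0, 0.0, -78.1]
force: [-0.5, 1.0, -0.5]
opening: 0.0235
gripper_force: 30.0
```

```bash
python3 d.py .4968 .1943 .0425 -78.1
```

```text
[-0.0016  0.0011  0.0039] turn -0.01 dist 0.004
```

>>> nudge_tcp --plan '[{"sx":-0.001,"sy":0.001,"sz":0.0035,"aperture":0.018},{"sx":-0.001,"sy":0.001,"sz":0.0035,"aperture":0.018},{"sx":-0.001,"sy":0.001,"sz":0.0035,"aperture":0.034},{"sx":-0.001,"sy":0.001,"sz":0.0035,"aperture":0.034},{"sx":-0.001,"sy":0.001,"sz":0.0035,"aperture":0.034},{"sx":-0.001,"sy":0.001,"sz":-0.03,"aperture":0.034},{"sx":-0.001,"sy":0.001,"sz":-0.08,"aperture":0.05},{"sx":-0.001,"sy":0.001,"sz":-0.08,"aperture":0.05}]'

```text
clock: 15.95
tool_pos: [0.4988, 0.1954, 0.13]
orientation: [-179.6, 0.2, -78.1]
force: [-0.1, -0.3, -0.1]
opening: 0.0475
gripper_force: 0.0
```

```bash
python3 d.py .441 -.2970 .12 -86
```

```text
[0.4698 0.1585 0.0075] turn 7.95 dist 0.496
```

>>> nudge_tcp --plan '[{"sx":0.47,"sy":0.159,"spin":7.9,"aperture":0.05},{"sx":0.47,"sy":0.159,"spin":7.9,"aperture":0.05},{"sx":0.47,"sy":0.159,"spin":7.9,"aperture":0.05},{"sx":0.47,"sy":0.159,"spin":7.9,"aperture":0.05},{"sx":0.47,"sy":0.159,"spin":7.9,"aperture":0.05},{"sx":0.47,"sy":0.159,"spin":7.9,"aperture":0.05},{"sx":0.47,"sy":0.159,"spin":7.9,"aperture":0.05},{"sx":0.47,"sy":0.159,"spin":7.9,"aperture":0.05}]'

```text
clock: 16.95
tool_pos: [0.4373, -0.3008, 0.1255]
orientation: [180.0, 0.0, -86.0]
force: [0.9, 0.1, 0.5]
opening: 0.0498
gripper_force: 0.0
```

```bash
python3 - <<'E'
from plant import ctrl, cams
from h import *
for n in("top","side"):
  s=dict(np.load(n+"0.npz")); P=cloud(s); z=P[...,2]
  for m,c,sz,a,zz in comps(s,(z>.012)&(z<.03)&(abs(P[...,1]+.297)<.09)&(abs(P[...,0]-.441)<.03),P): print(c,sz,a,zz)
s=cams.snapshot("top"); P=cloud(s); z=P[...,2]
for x,y in((.634,.2215),(.5657,.2072),(.4972,.1925)):
  for m,c,sz,a,zz in comps(s,(z>.021)&(z<.034)&(abs(P[...,1]-y)<.09)&(abs(P[...,0]-x)<.035),P): print(x,y,c,sz,a,zz)
E
```

```text
[ 440.99490356 -297.70578003] [23.270519256591797, 145.92022705078125] 94.03725 19.132436340093964
[ 442.05404663 -299.05639648] [24.4287109375, 149.29263305664062] 93.93421 18.95597018493044
0.634 0.2215 [666.27368164 273.59225464] [7.650762557983398, 52.1314582824707] 100.7082 29.446412604173773
0.634 0.2215 [634.44042969 222.91667175] [26.089569091796875, 70.29581451416016] 101.366745 29.242305184904943
0.5657 0.2072 [565.31280518 208.06066895] [25.038698196411133, 95.05316162109375] 101.80887 29.154114271301975
0.4972 0.1925 [497.57092285 191.23023987] [24.914127349853516, 120.38361358642578] 101.83609 29.251480389405895
```

```bash
python3 d.py .4413 -.298 .0305 -86
```

```text
[-0.0075 -0.0055  0.0948] turn -0.14 dist 0.095
```

>>> nudge_tcp --plan '[{"aperture":0.05},{"aperture":0.05}]'

```text
clock: 17.25
tool_pos: [0.4378, -0.2983, 0.1255]
orientation: [180.0, 0.0, -86.0]
force: [-0.3, -0.3, -0.3]
opening: 0.0497
gripper_force: 0.0
```

```bash
python3 d.py .4413 -.298 .0305 -86
```

```text
[ 0.     -0.0036  0.095 ] turn 0.01 dist 0.095
```

Settled (the previous reading still showed motion). Now descend and grasp.

>>> nudge_tcp --plan '[{"sy":-0.0035,"sz":0.04,"aperture":0.05},{"sy":-0.0035,"sz":0.08,"aperture":0.05},{"sy":-0.0035,"sz":0.0945,"aperture":0.05},{"sy":-0.0035,"sz":0.0945,"aperture":0.05},{"sy":-0.0035,"sz":0.0945,"aperture":0.018},{"sy":-0.0035,"sz":0.0945,"aperture":0.018},{"sy":-0.0035,"sz":0.0945,"aperture":0.018},{"sy":-0.0035,"sz":0.0945,"aperture":0.018}]'

```text
clock: 18.25
tool_pos: [0.4419, -0.2987, 0.0324]
orientation: [-179.9, -0.0, -86.0]
force: [-1.7, 1.2, 7.3]
opening: 0.0234
gripper_force: 30.0
```

```bash
python3 d.py .4413 -.298 .03 -86
```

```text
[-0.0008  0.0005  0.0024] turn 0.01 dist 0.003
```

>>> nudge_tcp --plan '[{"sz":-0.04,"aperture":0.018},{"sz":-0.10,"aperture":0.018},{"sz":-0.10,"aperture":0.018},{"sz":-0.10,"aperture":0.018}]'

```text
clock: 18.75
tool_pos: [0.4413, -0.2985, 0.1317]
orientation: [-180.0, 0.0, -86.0]
force: [-0.0, 0.2, -1.0]
opening: 0.0236
gripper_force: 30.0
```

```bash
python3 d.py .4285 .1783 .12 -78.1
```

```text
[-0.4765 -0.0203  0.0118] turn -7.92 dist 0.477
```

>>> nudge_tcp --plan '[{"sx":-0.477,"sy":-0.02,"spin":-7.9,"aperture":0.018},{"sx":-0.477,"sy":-0.02,"spin":-7.9,"aperture":0.018},{"sx":-0.477,"sy":-0.02,"spin":-7.9,"aperture":0.018},{"sx":-0.477,"sy":-0.02,"spin":-7.9,"aperture":0.018},{"sx":-0.477,"sy":-0.02,"spin":-7.9,"aperture":0.018},{"sx":-0.477,"sy":-0.02,"spin":-7.9,"aperture":0.018},{"sx":-0.477,"sy":-0.02,"spin":-7.9,"aperture":0.018},{"sx":-0.477,"sy":-0.02,"spin":-7.9,"aperture":0.018}]'

```text
clock: 19.75
tool_pos: [0.4272, 0.1807, 0.1304]
orientation: [179.9, -0.1, -78.0]
force: [1.2, -0.9, 0.1]
opening: 0.0236
gripper_force: 30.0
```

>>> nudge_tcp --plan '[{"aperture":0.018},{"aperture":0.018}]'

```text
clock: 20.0
tool_pos: [0.4273, 0.1779, 0.1303]
orientation: [179.9, -0.1, -78.1]
force: [-0.6, -0.6, -0.5]
opening: 0.0241
gripper_force: 30.0
```

```bash
python3 d.py .4285 .1783 .043 -78.1
```

```text
[-0.0002 -0.0015  0.0873] turn 0.03 dist 0.087
```

>>> nudge_tcp --plan '[{"sy":-0.0005,"sz":0.04,"aperture":0.018},{"sy":-0.0005,"sz":0.07,"aperture":0.018},{"sy":-0.0005,"sz":0.081,"aperture":0.018},{"sy":-0.0005,"sz":0.085,"aperture":0.018},{"sy":-0.0005,"sz":0.085,"aperture":0.018}]'

```text
clock: 20.62
tool_pos: [0.429, 0.1787, 0.0471]
orientation: [-180.0, 0.0, -78.1]
force: [-1.0, 0.1, 0.7]
opening: 0.0237
gripper_force: 30.0
```

```bash
python3 d.py .4285 .1783 .043 -78.1
```

```text
[0.0003 0.0006 0.0041] turn -0.01 dist 0.004
```

>>> nudge_tcp --plan '[{"sy":0.0005,"sz":0.0035,"aperture":0.018},{"sy":0.0005,"sz":0.0035,"aperture":0.018},{"sy":0.0005,"sz":0.0035,"aperture":0.030},{"sy":0.0005,"sz":0.0035,"aperture":0.030},{"sy":0.0005,"sz":0.0035,"aperture":0.030},{"sy":0.0005,"sz":-0.03,"aperture":0.030},{"sy":0.0005,"sz":-0.08,"aperture":0.05},{"sy":0.0005,"sz":-0.1,"aperture":0.05}]'

```text
clock: 21.62
tool_pos: [0.4291, 0.1794, 0.1493]
orientation: [-179.8, 0.1, -78.1]
force: [0.3, 0.5, -0.9]
opening: 0.0447
gripper_force: 0.0
```

```bash
python3 d.py .44 -.25 .2 -78
```

```text
[ 0.4223  0.0779 -0.0517] turn -0.07 dist 0.433
```

>>> nudge_tcp --plan '[{"sx":0.42,"sy":0.078,"sz":-0.05,"aperture":0.05},{"sx":0.42,"sy":0.078,"sz":-0.05,"aperture":0.05},{"sx":0.42,"sy":0.078,"sz":-0.05,"aperture":0.05},{"sx":0.42,"sy":0.078,"sz":-0.05,"aperture":0.05},{"sx":0.42,"sy":0.078,"sz":-0.05,"aperture":0.05},{"sx":0.42,"sy":0.078,"sz":-0.05,"aperture":0.05},{"sx":0.42,"sy":0.078,"sz":-0.05,"aperture":0.05},{"sx":0.42,"sy":0.078,"sz":-0.05,"aperture":0.05}]'

```text
clock: 22.62
tool_pos: [0.4381, -0.2517, 0.1966]
orientation: [180.0, -0.0, -78.4]
force: [-1.0, 0.4, 0.8]
opening: 0.0501
gripper_force: 0.0
```

```bash
python3 - <<'E'
from plant import ctrl, cams
from h import *
s=cams.snapshot("top"); P=cloud(s); z=P[...,2]
cv2.imwrite("pics/top3.png",s["frame"][:,:,::-1])
for x,y in((.634,.2215),(.5657,.2072),(.4972,.1925),(.4285,.1783)):
  for m,c,sz,a,zz in comps(s,(z>.021)&(z<.034)&(abs(P[...,1]-y)<.09)&(abs(P[...,0]-x)<.035),P): print(x,y,c,sz,a,zz)
s=cams.snapshot("side"); cv2.imwrite("pics/side3.png",s["frame"][:,:,::-1])
E
```

```text
0.634 0.2215 [665.79406738 273.83929443] [8.816349983215332, 53.39552307128906] 97.89558 29.824233310846758
0.634 0.2215 [634.5333252  222.69471741] [25.145055770874023, 69.77628326416016] 101.54019 29.295973267934237
0.5657 0.2072 [565.26434326 208.2792511 ] [25.605669021606445, 95.67994689941406] 102.26908 29.177851957191955
0.4972 0.1925 [497.36047363 191.36386108] [24.698787689208984, 120.69773864746094] 101.81461 29.12064092935762
0.4285 0.1783 [428.21905518 179.73132324] [24.608402252197266, 144.5062255859375] 101.771355 29.16553707750472
```

View pics/top3.png

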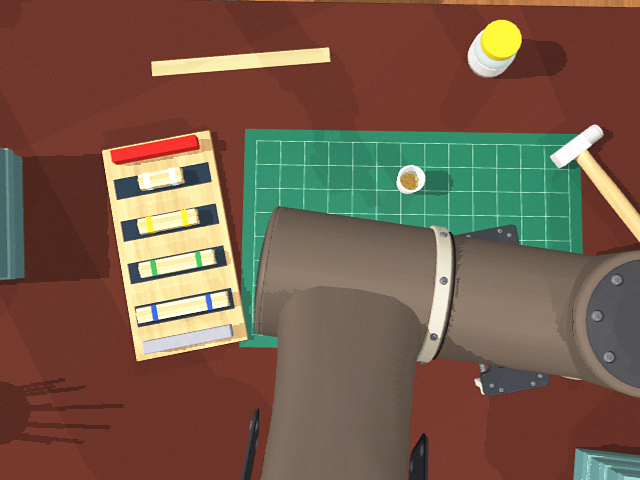

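View pics/side3.png

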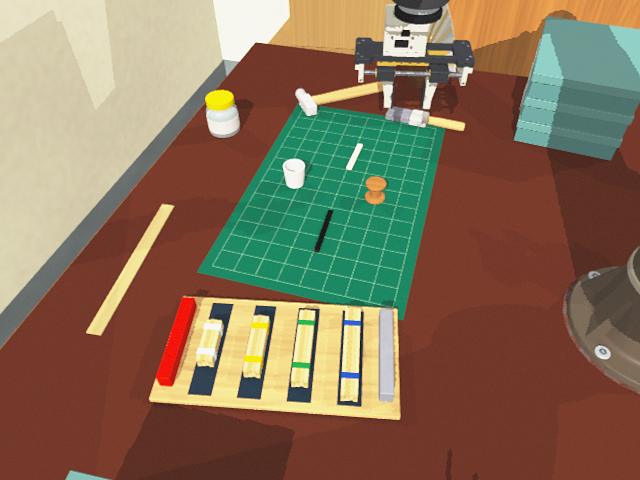

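Both views show white, yellow, green and blue in order from the red bar. All four are centred within about 2 mm, tops at 29 mm. The cup is still at (410,180) in the top view, and the arm is clear.

>>> nudge_tcp --plan '[{"aperture":0.05},{"aperture":0.05}]'

```text
clock: 22.98
tool_pos: [0.4387, -0.2474, 0.1966]
orientation: [-180.0, -0.0, -78.0]
force: [-0.7, 0.0, -0.6]
opening: 0.0499
gripper_force: 0.0
```

```bash
python3 -c "
from plant import ctrl, cams
print(ctrl.close_job())"
```

```text
the job is handed in; nothing more can be done
None
```

The job is handed in at 23 s on the robot clock: the four bundles lie flat on their pads from shortest (by the red block) to longest, each centred within about 2 mm, and the rivet cup has not moved.

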